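# Ready the ball carrier for the tack tester

## Robot

A 7-joint arm with a two-finger parallel gripper is mounted at the origin on the work surface. World frame = base frame: x ahead of the robot, y to its left, z up, the work surface at z = 0. Lengths are in m, angles in rad, forces in N, time in s.
With the tool pointing down it reaches from about 0.425 to 0.875 m from the base axis. Payload 4.7 kg.
Tool frame: the origin (TCP) lies at the very end of the fingers, on their centre line; the grasp point (between the pads) lies 19 mm behind it; z points along the fingers, y is the line along which they close (so a half turn about z gives the same grasp; the last joint's range is limited). The gripper opens to 87 mm and grips with 3 to 60 N. Pads are 19 mm wide; open, the fingers measure 117 mm over their backs; the gripper's body (75 mm by 190 mm) begins 51 mm behind the grasp point.
Start: joints at [-1.193, 0.321, -0.07, 1.45, 0.023, 1.371, -0.057], TCP at [0.231, 0.607, 0.223] pointing down, gripper open.
Joint ranges: [-2.86, 2.86], [-0.3, 2.09], [-1.38, 1.24], [0.06, 2.45], [-1.56, 4.7], [0.09, 2.05], [-2.69, 2.69]. Speed limits (rad/s): [2.57, 2.57, 3.14, 3.14, 3.14, 3.14, 3.14].

## Interface

Orientations are given as a unit quaternion [x, y, z, w].
In Python, from station import * gives the robot as it stands.
- The arm moves only by the shell command python3 -m inch 'ROWS' [FORCE]. ROWS is JSON, one flat list of numbers, 7 for each row, row after row: the shift along the world's x, y, z as a fraction of full scale, then the turn, a rotation vector about the world's x, y, z as a fraction of full scale, then the gripper's target within -1 to 1 (fully open at 1, half-way at 0, shut at -1). In form: [dx, dy, dz, ax, ay, az, grip, dx, dy, dz, ax, ay, az, grip, ...]. A call has exactly 8 rows; each row shifts and turns the commanded pose from where the row before left it; what a row does not reach is not made up. Full scale, the value 1, is 0.03 m for a shift and 5 degrees for a turn. A row lasts 1/12 s, in which the tool goes at most 41.7 mm and 7.16 degrees, less where a joint would pass 70% of its speed; a pose out of reach is approached as far as the arm can. A call with a number of a shift or a turn outside -1 to 1 is refused whole. A call with a gripper value outside its range is refused whole. The fingers move at their own pace and stop on an object; FORCE is the grip in N (left out, the last holds). Time passes only in rows, so rows that do not move let the fingers close, or fill a call up. It gives the time, the measured TCP pose, the force, the opening and the grip force at its end, in the units of the state.
- read_state(): the state, without advancing time (a new reading comes with each control period).
- grab_frame(name): name is "scene" or "top"; returns a dict with "color" (400x640x3 uint8, red, green, blue), "camera_matrix" (3x3 intrinsics, pixels), "dist" ([k1, k2, p1, p2, k3] as OpenCV has them; the pictures are not rectified), "view" (4x4, takes a point from world to camera coordinates). Camera axes: x right, y up, looking along -z (the intrinsics and any distortion apply to the point x, -y, -z); pixel columns grow to the right and rows downward; lengths in m; the calibration is good to about 2 mm. A picture is of the moment at which its call begins. There is no depth.
- job_done(): hands the job in; it is judged then, once.
The state is a dict: "t": time; "joint_pos": joint angles; "qd": joint speeds; "joint_efforts": joint torques, N m; "tool_pos": TCP position; "tcp_rot": TCP orientation; "force": force on the tool from outside, world axes, zero at the start; "torque": the same for the moment, N m; "gripper_width": finger opening in m; "grasp_force": force on a finger pad.
Only numpy, scipy, OpenCV 4.12 (cv2) and the standard library are available. Lean on these libraries where they do the work, as an engineer would, in place of code of your own. Each camera call takes 0.05 s, during which the arm holds its last target. There are 200 camera calls.

## Task

Stand the pick-up rod in the socket of the ball carrier, right down, and let go of it; then lift the carrier by its handle, clear of its cradle by about a hand's breadth, turn it level through a quarter turn on the spot so that the rod comes round to the side where the rolling-ball tester is, and finish still holding it there, steady and level. Keep the steel ball in the middle of the dish the whole time without touching it, and leave the weight, the jar and the loupe alone.

Things in the scene. Friction and masses are not known exactly. Their poses are not given: they have to be found in the camera images.
- carrier: Loose aluminium ball carrier, 0.28 to 0.44 kg: flat base 236 mm long (x) and 126 mm wide with a shallow steel dish (rim 120 mm across, hollow 12 mm deep) in the middle, a socket block at its +x end, a low solid counterweight at its -x end, and a rigid handle arching over the dish along x. Origin: centre of the underside; z is up. It starts on the cradle, centred within 7 mm and its axes along the cradle's. Balanced under the handle
- carrier_grip (a point): Centre of the handle's straight bar, 78 mm above the carrier's underside, over the dish's centre. The bar runs along the carrier's x, is 12 mm wide (y) and 14 mm high (z), with 130 mm free between two posts at x = +/-69 mm; pinch it from above across its width. The ball's top is about 45 mm below the bar's centre
- carrier_socket (a point): Centre of the mouth of the upright round bore (14 mm across, 26 mm deep) in the 36 mm square socket block, 100 mm along the carrier's +x from its centre and 30 mm above its underside
- carrier_dish (a point): Lowest point of the dish's hollow, at its centre, 8 mm above the carrier's underside
- ball_center (a point): Centre of the loose polished steel ball, 25 mm diameter, 64 g, that rolls freely in the dish; it starts in the middle
- rod: Plain steel pick-up rod, loose, 12 mm diameter, 85 mm long, about 40 g, standing upright in a bore of the rod stand and rising 65 mm above the stand. Origin: centre of its foot; z along the rod, up
- rod_top (a point): Centre of the rod's upper end, 85 mm above its foot
- rod_stand: Fixed grey block 56 x 56 x 30 mm with one bore 15 mm across and 20 mm deep in its middle, in which the rod starts. Origin: centre of the underside, on the bench
- cradle: Fixed grey base plate 262 x 150 mm, 12 mm thick, with low ledges 6 mm high at its two short ends (x = +/-128 mm), on which the carrier starts. Origin: centre of the underside, on the bench; x along its length, z up
- tester: Fixed rolling-ball tack tester, white base plate 220 x 90 x 12 mm with a short inclined steel chute (about 60 mm high); stands to the left or the right of the cradle. Origin: centre of the underside
- weight: Bystander: brass weight, 32 mm across, 48 mm high, beyond the cradle. Origin: centre of underside
- jar: Bystander: small jar, 48 mm across, 60 mm high, beyond the cradle. Origin: centre of underside
- loupe: Bystander: white round loupe, an open-topped tube, 46 mm across, 40 mm high, beyond the cradle. Origin: centre of underside
Mind the look-alikes: they are no part of the job. Leave any pink look-alike of the tester alone.

How it is judged:
By the outcome, as a careful person would: the job done as asked, in the order asked, and still so for the second after the job is handed in, while the arm keeps its last pose, push and grip.
It also fails if it takes over 67 s, if anything falls off the work surface, if the arm or the gripper's body presses on something with over 40 N, if the wrist force passes 120 N, or if a joint passes its speed limit or range.

## Working session

There is one attempt and no reset: what is moved stays moved. The work goes in short steps, Python scripts to look and compute and a shell command to move; the robot and the scene stay as the last step left them, time stands still between calls to the robot, and variables do not carry over. Pictures are saved under pics/ and viewed, at most 10 in all, crops included, and the job is handed in when it is done.

```bash
mkdir -p pics; ls; cat > h.py <<'E'
from station import *
import numpy as np, cv2
def snap(n,f):
    g=grab_frame(n); np.savez('pics/'+f+'.npz',**{k:np.array(v) for k,v in g.items()})
    cv2.imwrite('pics/'+f+'.png',g['color'][:,:,::-1]); return g
def load(f): return np.load('pics/'+f+'.npz')
def ray(g,uv):
    p=cv2.undistortPoints(np.array([[uv]],float),g['camera_matrix'],g['dist'])[0,0]
    V=g['view']; R=V[:3,:3]; c=-R.T@V[:3,3]
    return c,R.T@np.array([p[0],-p[1],-1.])
def onz(g,uv,z):
    c,d=ray(g,uv); return c+d*(z-c[2])/d[2]
def proj(g,P):
    V=g['view']; q=np.atleast_2d(P)@V[:3,:3].T+V[:3,3]; q=q*[1,-1,-1]
    return cv2.projectPoints(q.reshape(-1,1,3),np.zeros(3),np.zeros(3),g['camera_matrix'],g['dist'])[0][:,0]
def st():
    s=read_state(); 
    for k in ('t','tool_pos','tcp_rot','force','gripper_width','grasp_force','joint_pos'): print(k,np.round(s[k],4))
E
python3 - <<'E'
from h import *
for n in('scene','top'):
    g=snap(n,n+'0'); V=g['view']; print(n,np.round(-V[:3,:3].T@V[:3,3],3),np.round(V[:3,:3],2).tolist(),g['camera_matrix'][0,0])
st()
E
```

```text
pics
scene [1.316 0.567 0.742] [[-0.53, 0.84, -0.02], [-0.47, -0.27, 0.84], [0.71, 0.46, 0.54]] 414.6484509956827
top [0.334 0.003 1.121] [[0.0, -1.0, -0.01], [0.99, 0.0, 0.15], [-0.15, -0.01, 0.99]] 363.7754361521642
t 0.1
tool_pos [0.2312 0.607  0.2216]
tcp_rot [ 1.809e-01  9.835e-01 -9.000e-04 -1.000e-04]
force [1.0954 0.4063 0.3267]
gripper_width 0.0873
grasp_force 0.0
joint_pos [-1.1929  0.3218 -0.0701  1.4516  0.0226  1.3708 -0.0569]
```

View pics/scene0.png

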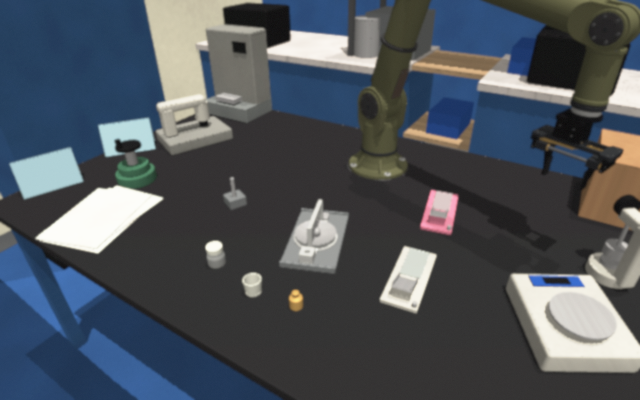

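View pics/top0.png

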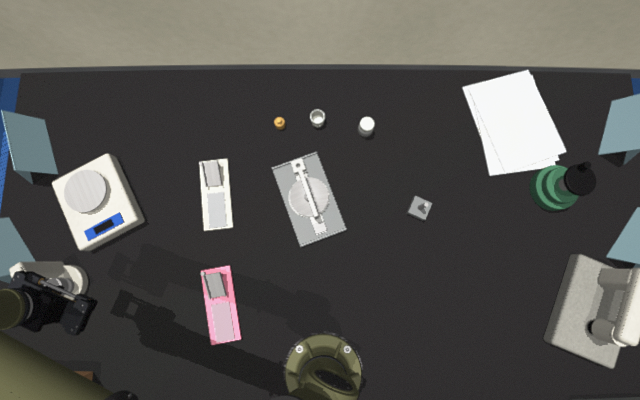

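Top view: the rod stands in the stand at (421,206). The carrier is at (309,197), with its socket towards +x at (298,162). The white tester is at (215,195), on the left (+y) of the cradle, and the pink look-alike at (220,305). Only one object looks like the rod; the candidates for the tester are white (215,195) and pink (220,305), so I choose white. Next, one close crop to check.

```bash
python3 - <<'E'
from h import *
a=cv2.imread('pics/top0.png')
A=cv2.resize(a[140:260,260:350],None,fx=4.8,fy=4.8,interpolation=cv2.INTER_CUBIC)
B=cv2.resize(a[187:227,402:442],None,fx=8,fy=8,interpolation=cv2.INTER_CUBIC)
s=cv2.imread('pics/scene0.png'); C=cv2.resize(s[170:215,215:255],None,fx=6,fy=6,interpolation=cv2.INTER_CUBIC)
o=np.zeros((600,760,3),np.uint8); o[:A.shape[0],:A.shape[1]]=A; o[:320,440:760]=B; o[325:325+C.shape[0],440:440+C.shape[1]]=C
cv2.imwrite('pics/crop1.png',o)
E
```

```text
(no output)
```

View pics/crop1.png

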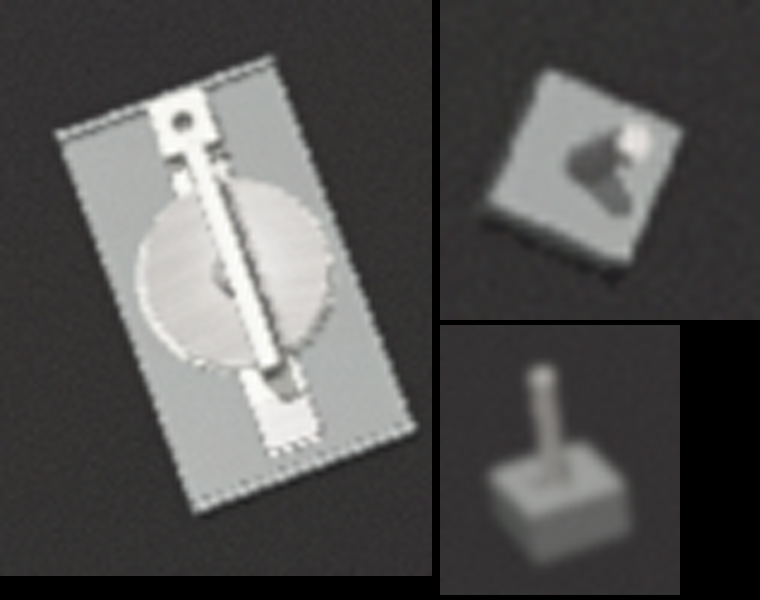

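```bash
python3 - <<'E'
from h import *
g=load('top0'); s=load('scene0')
A=lambda u,v:(260+(u+.5)/4.8-.5,140+(v+.5)/4.8-.5)
B=lambda u,v:(402+(u-440+.5)/8-.5,187+(v+.5)/8-.5)
C=lambda u,v:(215+(u-440+.5)/6-.5,170+(v-325+.5)/6-.5)
p=lambda n,x:print(n,np.round(x,4))
p('rodtop top',onz(g,B(633,140),.095)); p('rodtop scene',onz(s,C(541,376),.095))
p('stand',np.mean([onz(g,B(*q),.03) for q in((548,70),(684,130),(630,262),(488,203))],0))
c=[onz(g,A(*q),.018) for q in((57,133),(272,57),(413,428),(197,513))]
p('cradle',np.mean(c,0)); d=c[0]+c[1]-c[2]-c[3]; print('yaw',np.degrees(np.arctan2(d[1],d[0])))
so=onz(g,A(182,121),.042); p('socket',so)
b1=onz(g,A(196,155),.097); b2=onz(g,A(270,368),.097); p('bar',(b1+b2)/2); d=b1-b2; print(np.degrees(np.arctan2(d[1],d[0])),np.linalg.norm(d))
y=np.arctan2(d[1],d[0]); p('socket from bar',(b1+b2)[:2]/2+.1*np.array([np.cos(y),np.sin(y)]))
print(proj(s,so))
p('tester',onz(g,(216,195),.012))
# Hough-ish dish circle
p('dish',onz(g,A(235,272),.02))
st_=[onz(g,B(*q),.03) for q in((548,70),(684,130),(630,262),(488,203))]
d=st_[0]-st_[3];print('stand yaw',np.degrees(np.arctan2(d[1],d[0])))
E
```

```text
rodtop top [ 0.4848 -0.2919  0.095 ]
rodtop scene [ 0.487  -0.2903  0.095 ]
stand [ 0.4844 -0.2929  0.03  ]
cradle [0.5147 0.0462 0.018 ]
yaw 20.715166563781906
socket [0.6127 0.0791 0.042 ]
bar [0.5131 0.0439 0.097 ]
19.348552728113393 0.13629385335962607
socket from bar [0.6075 0.077 ]
[[306.62606015 250.19116299]]
tester [0.5239 0.3337 0.012 ]
dish [0.5191 0.0454 0.02  ]
stand yaw -25.761495868225595
```

```bash
python3 -m inch '[0.53,-0.64,0,0,0,-0.7,1, 0.53,-0.64,0,0,0,-0.7,1, 0.53,-0.64,0,0,0,-0.7,1, 0.53,-0.64,0,0,0,-0.7,1, 0.53,-0.64,0,0,0,-0.7,1, 0.53,-0.64,0,0,0,-0.7,1, 0.53,-0.64,0,0,0,-0.7,1, 0.53,-0.64,0,0,0,-0.7,1]'; python3 -c "
from h import *
st()"
```

```text
t: 0.77
tool_pos: [0.36, 0.4519, 0.2226]
tcp_rot: [0.416, 0.909, 0.0, 0.0]
force: [-0.0, 0.1, -1.4]
gripper_width: 0.0868
grasp_force: 0.0
t 0.7667
tool_pos [0.36   0.4519 0.2226]
tcp_rot [4.161e-01 9.093e-01 1.000e-04 0.000e+00]
force [-0.022   0.1103 -1.3552]
gripper_width 0.0868
grasp_force 0.0
joint_pos [-1.0196  0.1661  0.0851  1.6408 -0.0144  1.3352 -0.2199]
```

```bash
python3 -m inch '[0.53,-0.64,0,0,0,-0.7,1, 0.53,-0.64,0,0,0,-0.7,1, 0.53,-0.64,0,0,0,-0.7,1, 0.53,-0.64,0,0,0,-0.7,1, 0.53,-0.64,0,0,0,-0.7,1, 0.53,-0.64,0,0,0,-0.7,1, 0.53,-0.64,0,0,0,-0.7,1, 0.53,-0.64,0,0,0,-0.7,1]'
python3 -m inch '[0,-0.82,0,0,0,-0.7,1, 0,-0.82,0,0,0,-0.7,1, 0,-0.82,0,0,0,-0.7,1, 0,-0.82,0,0,0,-0.7,1, 0,-0.82,0,0,0,-0.7,1, 0,-0.82,0,0,0,-0.7,1, 0,-0.82,0,0,0,-0.7,1, 0,-0.82,0,0,0,-0.7,1]'
python3 -m inch '[0,-0.82,0,0,0,-0.7,1, 0,-0.82,0,0,0,-0.7,1, 0,-0.82,0,0,0,-0.7,1, 0,-0.82,0,0,0,-0.7,1, 0,-0.82,0,0,0,-0.7,1, 0,-0.82,0,0,0,-0.7,1, 0,-0.82,0,0,0,-0.7,1, 0,-0.82,0,0,0,-0.7,1]'
python3 -m inch '[0,-0.82,0,0,0,-0.65,1, 0,-0.82,0,0,0,-0.65,1, 0,-0.82,0,0,0,-0.65,1, 0,-0.82,0,0,0,-0.65,1, 0,-0.82,0,0,0,-0.65,1, 0,-0.7,0,0,0,-0.65,1, 0,-0.5,0,0,0,-0.65,1, 0,-0.2,0,0,0,-0.65,1]'
python3 -c "
from h import *
st()"
```

```text
t: 1.43
tool_pos: [0.4873, 0.2983, 0.2226]
tcp_rot: [0.624, 0.782, 0.0, 0.0]
force: [-0.2, 0.6, 0.4]
gripper_width: 0.087
grasp_force: 0.0
t: 2.1
tool_pos: [0.4857, 0.1011, 0.2227]
tcp_rot: [0.794, 0.607, 0.0, 0.0]
force: [0.3, 0.1, 0.2]
gripper_width: 0.0873
grasp_force: 0.0
t: 2.77
tool_pos: [0.4854, -0.0958, 0.2227]
tcp_rot: [0.918, 0.397, 0.0, 0.0]
force: [1.2, 0.1, 0.2]
gripper_width: 0.087
grasp_force: 0.0
t: 3.43
tool_pos: [0.4846, -0.2621, 0.2227]
tcp_rot: [0.984, 0.179, -0.0, 0.001]
force: [-0.4, 1.1, 0.7]
gripper_width: 0.0873
grasp_force: 0.0
t 3.4333
tool_pos [ 0.4846 -0.2621  0.2227]
tcp_rot [ 9.839e-01  1.790e-01 -3.000e-04  9.000e-04]
force [-0.3612  1.1305  0.6723]
gripper_width 0.0873
grasp_force 0.0
joint_pos [-0.2912  0.128   0.8079  1.7253 -0.0934  1.3279 -0.6758]
```

```bash
python3 -m inch '[0.02,-0.5,-0.5,0,0,0,1, 0.02,-0.48,-0.9,0,0,0,1, 0,0,-1,0,0,0,1, 0,0,-1,0,0,0,1, 0,0,-1,0,0,0,1, 0,0,-0.7,0,0,0,1, 0,0,-0.45,0,0,0,1, 0,0,0,0,0,0,1]'
python3 -c "
from h import *
st()
g=snap('scene','s1'); a=g['color'][120:240,170:310,::-1]
cv2.imwrite('pics/s1c.png',cv2.resize(a,None,fx=5,fy=5,interpolation=cv2.INTER_CUBIC))"
```

```text
t: 4.1
tool_pos: [0.4848, -0.287, 0.0532]
tcp_rot: [0.983, 0.183, -0.003, -0.001]
force: [-0.3, 0.6, -0.4]
gripper_width: 0.0866
grasp_force: 0.0
t 4.1
tool_pos [ 0.4848 -0.287   0.0532]
tcp_rot [ 0.9831  0.1829 -0.0025 -0.0012]
force [-0.2726  0.5598 -0.436 ]
gripper_width 0.0866
grasp_force 0.0
joint_pos [-0.1663  0.3606  0.7698  1.8753 -0.2892  1.0263 -0.4784]
```

View pics/s1c.png

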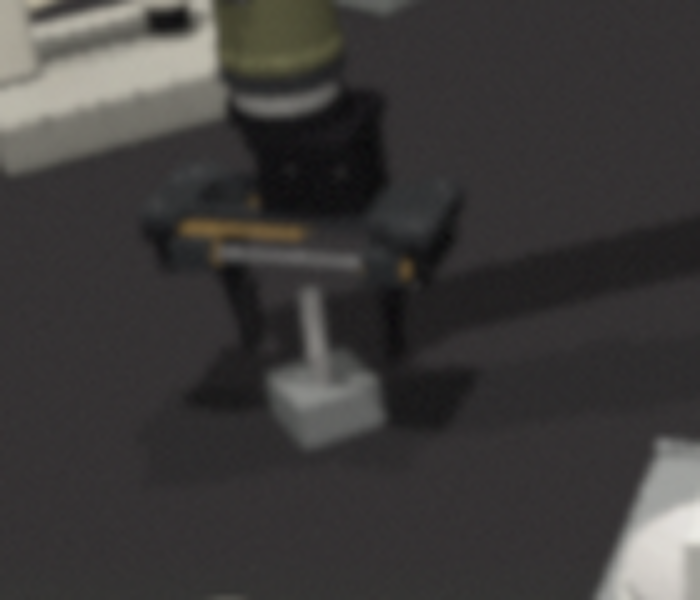

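The gripper straddles the rod: rod top at crop (311,290), its exit from the stand at (322,378), fingers at (255,350) and (395,350). The rod is roughly centred, so I'll check its lean and close.

```bash
python3 - <<'E'
from h import *
g=load('s1')
print(proj(g,[[.4855,-.2915,.095],[.4855,-.2915,.03],[.4848,-.287,.0532]]), (169.6+311.5/5+0,119.6+290/5),(169.6+322.5/5,119.6+378/5))
E
python3 -m inch '[0.02,-0.15,0.1,0,0,0,1, 0,0,0,0,0,0,1, 0,0,0,0,0,0,0, 0,0,0,0,0,0,-0.3, 0,0,0,0,0,0,-0.7, 0,0,0,0,0,0,-1, 0,0,0,0,0,0,-1, 0,0,0,0,0,0,-1]' 20
python3 -c "
from h import *
st()"
```

```text
[[231.45419974 177.78780011]
 [233.97878515 194.99707047]
 [234.2710462  189.21854316]] (231.89999999999998, 177.6) (234.1, 195.2)
t: 4.82
tool_pos: [0.4875, -0.2921, 0.0591]
tcp_rot: [0.983, 0.184, 0.0, 0.0]
force: [-0.6, 0.1, -0.3]
gripper_width: 0.0551
grasp_force: 0.0
t 4.8167
tool_pos [ 0.4875 -0.2921  0.0591]
tcp_rot [0.983  0.1837 0.     0.    ]
force [-0.5899  0.0739 -0.2748]
gripper_width 0.0551
grasp_force 0.0
joint_pos [-0.1605  0.3591  0.7725  1.8635 -0.2894  1.0343 -0.4713]
```

```bash
python3 -m inch '[0,0,-0.1,0,0,0,-1, 0,0,0,0,0,0,-1, 0,0,0,0,0,0,-1, 0,0,0,0,0,0,-1, 0,0,0,0,0,0,-1, 0,0,0,0,0,0,-1, 0,0,0,0,0,0,-1, 0,0,0,0,0,0,-1]' 20
python3 -c "
from h import *
st()"
```

```text
t: 5.48
tool_pos: [0.4875, -0.2923, 0.0561]
tcp_rot: [0.983, 0.184, 0.0, 0.0]
force: [-0.2, -0.1, 0.2]
gripper_width: 0.0111
grasp_force: 20.0
t 5.4833
tool_pos [ 0.4875 -0.2923  0.0561]
tcp_rot [9.830e-01 1.836e-01 0.000e+00 1.000e-04]
force [-0.1637 -0.1401  0.1797]
gripper_width 0.0111
grasp_force 19.998
joint_pos [-0.1583  0.3634  0.7706  1.8656 -0.2931  1.0289 -0.4685]
```

```bash
python3 -m inch '[0,0,0.4,0,0,0,-1, 0,0,0.6,0,0,0,-1, 0,0,0.8,0,0,0,-1, 0,0,0.9,0,0,0,-1, 0,0,0.9,0,0,0,-1, 0,0,0.7,0,0,0,-1, 0,0,0.4,0,0,0,-1, 0,0,0,0,0,0,-1]'
python3 -m inch '[0.15,0.4,0,0,0,0,-1, 0.25,0.75,0,0,0,0,-1, 0.25,0.75,0,0,0,0,-1, 0.25,0.75,0,0,0,0,-1, 0.25,0.75,0,0,0,0,-1, 0.25,0.75,0,0,0,0,-1, 0.25,0.75,0,0,0,0,-1, 0.25,0.75,0,0,0,0,-1]'
python3 -m inch '[0.25,0.75,0,0,0,0,-1, 0.25,0.75,0,0,0,0,-1, 0.25,0.75,0,0,0,0,-1, 0.25,0.75,0,0,0,0,-1, 0.25,0.75,0,0,0,0,-1, 0.25,0.75,0,0,0,0,-1, 0.2,0.5,0,0,0,0,-1, 0,0,0,0,0,0,-1]'
python3 -c "
from h import *
st()"
```

```text
t: 6.15
tool_pos: [0.489, -0.2933, 0.2004]
tcp_rot: [0.983, 0.184, 0.002, 0.001]
force: [0.5, -1.0, -0.8]
gripper_width: 0.0112
grasp_force: 20.0
t: 6.82
tool_pos: [0.5438, -0.1213, 0.1956]
tcp_rot: [0.983, 0.184, -0.001, -0.0]
force: [-0.3, 0.9, -0.9]
gripper_width: 0.0111
grasp_force: 20.0
t: 7.48
tool_pos: [0.5956, 0.0323, 0.1953]
tcp_rot: [0.982, 0.187, -0.001, -0.001]
force: [-0.3, 1.2, -1.0]
gripper_width: 0.0113
grasp_force: 20.0
t 7.4833
tool_pos [0.5956 0.0323 0.1953]
tcp_rot [ 9.824e-01  1.867e-01 -1.000e-03 -7.000e-04]
force [-0.2749  1.2184 -0.9565]
gripper_width 0.0113
grasp_force 19.9982
joint_pos [-0.6195  0.2488  0.6162  1.6464 -0.1495  1.2958 -1.172 ]
```

```bash
python3 -m inch '[0.1,0.3,-0.2,0,0,-0.04,-1, 0.12,0.36,-0.4,0,0,-0.04,-1, 0.12,0.36,-0.5,0,0,-0.04,-1, 0.12,0.36,-0.5,0,0,-0.04,-1, 0.11,0.2,-0.5,0,0,0,-1, 0,0,-0.37,0,0,0,-1, 0,0,0,0,0,0,-1, 0,0,0,0,0,0,-1]'
python3 - <<'E'
from h import *
st()
g=snap('scene','s2'); a=load('scene0')['color'];b=g['color']
f=lambda x,r,c,h,w,k:cv2.resize(x[r:r+h,c:c+w,::-1],None,fx=k,fy=k,interpolation=cv2.INTER_CUBIC)
o=np.hstack([f(a,195,285,75,50,8),f(b,195,285,75,50,8)])
cv2.imwrite('pics/s2c.png',o)
E
```

```text
t: 8.15
tool_pos: [0.612, 0.0735, 0.1219]
tcp_rot: [0.984, 0.176, -0.001, 0.001]
force: [-0.1, 0.0, 0.2]
gripper_width: 0.0115
grasp_force: 20.0
t 8.15
tool_pos [0.612  0.0735 0.1219]
tcp_rot [ 9.844e-01  1.761e-01 -1.100e-03  6.000e-04]
force [-0.1262  0.0343  0.1889]
gripper_width 0.0115
grasp_force 19.9974
joint_pos [-0.6384  0.3532  0.5833  1.6803 -0.2067  1.1727 -1.2191]
```

View pics/s2c.png

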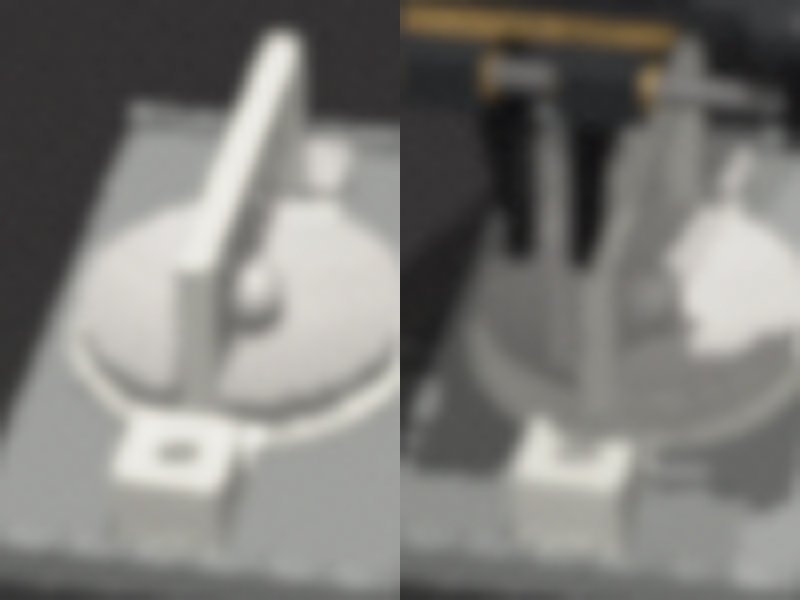

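Left: bore mouth at crop (178,451), i.e. scene pixel (306.8,250.9), with the ball in the middle of the dish at (258,285). Right: the rod hangs at columns about 540–575, in shadow, to the left of the bore. I'll locate its foot numerically.

```bash
python3 - <<'E'
from h import *
g=load('s2'); a=load('scene0')
print(proj(g,[[.612,.0735,.0759],[.612,.0735,.161],[.6127,.0791,.042]]))
print('bore',onz(a,(306.8,250.9),.042))
G=g['color'].mean(2).astype(int)
print('cols 298..316')
for r in range(222,256): print(r,G[r,298:317])
E
```

```text
[[304.58414001 239.25873004]
 [303.43192617 212.28388454]
 [306.63415861 250.2014021 ]]
bore [0.61489909 0.08106815 0.042     ]
cols 298..316
222 [ 42  33  31  56  91 117 120 100  64  34  25  39  75 113 134 135 124 117
 116]
223 [ 47  31  32  55  92 119 121  99  63  34  25  46  86 122 137 132 121 116
 116]
224 [ 48  30  33  59  92 117 118  98  63  35  29  54  97 127 135 126 118 117
 116]
225 [ 50  34  37  59  91 114 116  96  64  36  38  68 107 131 131 122 115 115
 116]
226 [ 60  47  51  71  97 113 113  96  65  41  49  84 117 132 129 118 114 114
 116]
227 [ 79  71  74  87 103 114 113  99  74  53  65  98 124 130 122 114 112 113
 116]
228 [ 95  93  96 102 109 114 115 106  92  80  88 111 128 127 118 112 113 114
 118]
229 [105 106 108 109 110 113 116 113 106 105 112 125 131 126 117 114 117 120
 124]
230 [107 108 108 110 110 114 117 116 115 118 128 133 136 127 119 118 122 128
 132]
231 [107 107 109 109 110 112 117 117 117 122 132 137 137 127 118 119 125 131
 137]
232 [106 107 108 107 108 112 118 118 117 124 133 139 136 126 119 119 126 131
 134]
233 [105 106 107 107 108 111 117 117 117 123 
[... 1163 characters left out ...]
30 129 131 130 130 129 127 126
 127]
248 [ 87 102 133 174 195 184 161 143 135 132 132 131 132 134 136 134 132 130
 131]
249 [ 86 106 147 189 208 203 183 162 147 141 138 141 146 152 152 148 141 139
 140]
250 [ 92 121 166 201 215 211 194 174 158 152 151 161 174 183 182 171 154 146
 145]
251 [103 143 184 211 217 211 195 176 167 163 165 177 196 208 205 187 160 147
 143]
252 [119 162 198 216 219 214 201 187 182 182 185 195 208 216 211 185 156 148
 144]
253 [139 175 203 215 217 216 210 205 202 202 205 210 216 216 204 176 147 142
 143]
254 [151 176 194 203 207 210 210 210 210 211 213 215 216 212 193 162 135 131
 132]
255 [154 168 179 184 187 191 192 195 197 200 202 207 207 198 176 145 130 129
 128]
```

```bash
python3 - <<'E'
from h import *
a=load('scene0'); t=load('top0'); g=load('s2')
for n,(im,c,r) in {'scene':(a,298,245),'top':(t,290,158)}.items():
    G=im['color'].mean(2).astype(int); print(n)
    for y in range(r,r+14): print(y,G[y,c:c+18])
E
```

```text
scene
245 [184 193 190 181 174 164 157 151 149 154 163 164 161 159 155 153 152 150]
246 [169 182 193 203 209 206 199 193 188 190 190 187 183 178 168 157 146 139]
247 [159 167 184 210 225 228 227 224 222 221 220 218 216 211 204 191 176 164]
248 [158 162 182 213 230 234 234 232 230 229 229 229 229 229 228 220 208 202]
249 [161 169 192 220 232 234 231 227 222 221 222 226 231 234 234 228 219 219]
250 [164 179 206 225 233 231 222 207 198 193 197 210 225 233 233 226 212 213]
251 [169 190 218 230 232 227 211 189 177 176 180 197 221 231 230 217 194 195]
252 [173 200 223 231 232 228 217 198 189 188 194 209 225 231 227 204 175 175]
253 [176 202 223 229 230 229 225 219 216 216 219 224 230 230 221 189 157 157]
254 [173 192 208 216 220 223 224 224 223 224 226 228 230 226 210 172 142 144]
255 [165 174 182 187 193 197 202 205 208 212 216 219 221 212 187 152 135 140]
256 [160 161 164 166 169 171 173 175 179 182 187 192 194 185 162 137 131 142]
257 [158 158 158 158 159 159 159 160 163 163 166 169 168 160 144 130 133 145]
258 [155 155 155 156 156 157 157 157 158 159 159 159 157 151 139 131 138 150]
to
[... 393 characters left out ...]
63 [141 225 245 245 244 240 213 171 165 197 236 246 245 211 160 167 175 175]
164 [162 199 236 244 244 225 155 105 106 131 215 242 246 219 148 149 170 175]
165 [174 201 236 245 244 210 126 105 124 132 207 242 246 241 181 141 166 172]
166 [172 186 231 245 245 226 159 141 159 173 226 244 247 246 215 157 163 174]
167 [174 173 198 235 245 243 218 191 212 227 240 246 246 246 231 166 155 172]
168 [173 172 185 234 246 247 243 240 243 243 244 245 245 247 244 187 148 166]
169 [176 172 181 233 247 247 246 247 244 239 239 238 222 205 178 130 135 164]
170 [176 172 176 219 242 247 246 246 245 242 242 239 191 130 107 106 144 170]
171 [175 175 175 209 241 246 237 214 226 242 244 242 197 134 129 158 148 157]
```

```bash
python3 -m inch '[0.04,0.11,-0.2,0,0,0,-1, 0.04,0.11,-0.3,0,0,0,-1, 0,0,-0.25,0,0,0,-1, 0,0,-0.13,0,0,0,-1, 0,0,0,0,0,0,-1, 0,0,0,0,0,0,-1, 0,0,0,0,0,0,-1, 0,0,0,0,0,0,-1]'
python3 - <<'E'
from h import *
st()
g=snap('scene','s3'); p=read_state()['tool_pos']; print(proj(g,[p-[0,0,.046],p+[0,0,.039]]))
f=lambda x,r,c,h,w,k:cv2.resize(x[r:r+h,c:c+w,::-1],None,fx=k,fy=k,interpolation=cv2.INTER_CUBIC)
b=g['color'].astype(float); b=np.clip((b-40)*1.3,0,255).astype(np.uint8)
cv2.imwrite('pics/s3c.png',f(b,215,290,45,35,13))
G=g['color'].mean(2).astype(int)
for r in range(232,257): print(r,G[r,296:318])
E
```

```text
t: 8.87
tool_pos: [0.6153, 0.0812, 0.097]
tcp_rot: [0.984, 0.177, 0.0, 0.0]
force: [-0.2, -0.1, 0.6]
gripper_width: 0.0116
grasp_force: 20.0
t 8.8667
tool_pos [0.6153 0.0812 0.097 ]
tcp_rot [9.843e-01 1.766e-01 3.000e-04 0.000e+00]
force [-0.2009 -0.125   0.5543]
gripper_width 0.0116
grasp_force 19.9975
joint_pos [-0.6365  0.3844  0.5719  1.6954 -0.2265  1.1278 -1.2159]
[[306.64501111 248.33508324]
 [305.59268616 221.99864431]]
232 [102 104  98  85  58  35  32  53  88 113 117  97  63  34  23  33  62  95
 117 126 127 128]
233 [102 102  98  84  57  36  31  53  87 115 117  97  63  34  21  35  67  96
 115 121 122 121]
234 [104 101  97  82  57  38  33  53  87 112 115  97  67  37  26  40  70  97
 110 115 115 113]
235 [103 101  96  82  58  39  38  56  86 109 112  98  68  41  30  49  76  97
 105 108 109 108]
236 [107 102  96  84  67  53  55  68  91 107 109  98  72  48  43  62  83  98
 103 104 104 106]
237 [112 103  99  90  81  78  78  86  96 107 111 102  83  67  70  83  94 101
 102 102 102 109]
238 [117 109 102  98  93  91  92  95 100 108 112 108  98  97 102 106 106 102
 102 103 106 112]
239
[... 1006 characters left out ...]
2 123 123 123 124
 124 131 138 135]
250 [ 79  80  88 113 147 171 175 162 142 134 132 130 129 126 125 124 124 123
 125 133 139 136]
251 [ 80  83 100 137 176 198 200 187 164 147 140 138 134 129 126 126 124 121
 122 131 132 125]
252 [ 80  84 109 155 193 211 213 205 188 171 161 156 151 147 143 142 137 126
 120 124 123 113]
253 [ 81  87 117 163 197 211 213 211 204 196 190 186 183 180 180 176 164 140
 121 117 116 107]
254 [ 81  90 119 159 186 199 203 205 206 204 203 203 202 204 204 197 177 145
 120 109 106 103]
255 [ 82  90 115 148 170 179 184 187 189 191 193 196 198 201 202 193 171 137
 114 106 105 106]
256 [ 85  92 115 142 160 167 168 170 171 173 174 177 180 183 184 175 152 125
 109 102 103 112]
```

View pics/s3c.png

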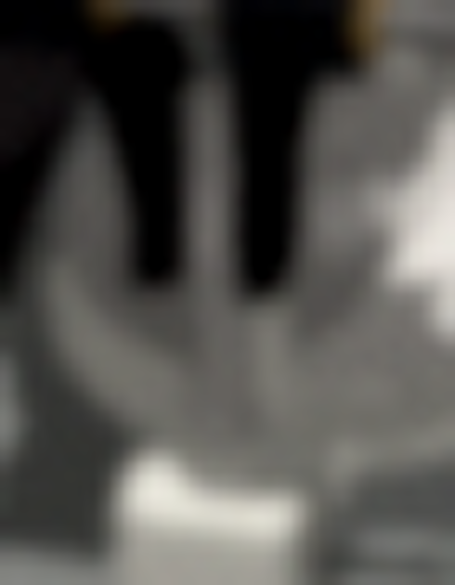

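The rod hangs vertically at crop columns about 185–235. It matches the tool's projection within 0.3 px and sits just above the bore. I'll lower it gently and watch the force.

```bash
python3 -c "
from h import *
a=load('scene0');t=load('top0');print(onz(a,(306.9,251.0),.042),onz(t,(297.6,164.9),.042))"
python3 -m inch '[0,0,-0.1,0,0,0,-1, 0,0,-0.1,0,0,0,-1, 0,0,-0.1,0,0,0,-1, 0,0,-0.05,0,0,0,-1, 0,0,-0.04,0,0,0,-1, 0,0,-0.03,0,0,0,-1, 0,0,0,0,0,0,-1, 0,0,0,0,0,0,-1]'
```

```text
[0.61510937 0.08152224 0.042     ] [0.61240113 0.07881282 0.042     ]
t: 9.58
tool_pos: [0.6149, 0.081, 0.0838]
tcp_rot: [0.984, 0.177, -0.0, 0.0]
force: [0.5, -1.4, -2.0]
gripper_width: 0.0118
grasp_force: 20.0
```

```bash
python3 -m inch '[0,0,-0.08,0,0,0,-1, 0,0,-0.08,0,0,0,-1, 0,0,-0.08,0,0,0,-1, 0,0,-0.05,0,0,0,-1, 0,0,0,0,0,0,-1, 0,0,0,0,0,0,-1, 0,0,0,0,0,0,-1, 0,0,0,0,0,0,-1]'
```

```text
t: 10.25
tool_pos: [0.6148, 0.0815, 0.0751]
tcp_rot: [0.984, 0.177, -0.0, -0.0]
force: [-0.4, -0.3, -1.4]
gripper_width: 0.0112
grasp_force: 20.0
```

```bash
python3 -m inch '[0,0,-0.08,0,0,0,-1, 0,0,-0.1,0,0,0,-1, 0,0,-0.1,0,0,0,-1, 0,0,-0.08,0,0,0,-1, 0,0,0,0,0,0,-1, 0,0,0,0,0,0,-1, 0,0,0,0,0,0,-1, 0,0,0,0,0,0,-1]'
python3 -m inch '[0,0,-0.03,0,0,0,-1, 0,0,-0.03,0,0,0,-1, 0,0,0,0,0,0,-1, 0,0,0,0,0,0,-1, 0,0,0,0,0,0,-1, 0,0,0,0,0,0,-1, 0,0,0,0,0,0,-1, 0,0,0,0,0,0,-1]'
```

```text
t: 10.92
tool_pos: [0.615, 0.0814, 0.0645]
tcp_rot: [0.984, 0.177, -0.0, -0.0]
force: [0.6, -1.2, -0.2]
gripper_width: 0.0112
grasp_force: 20.0
t: 11.58
tool_pos: [0.6151, 0.0813, 0.0627]
tcp_rot: [0.984, 0.177, 0.0, 0.0]
force: [0.3, -0.1, -0.6]
gripper_width: 0.0112
grasp_force: 20.0
```

```bash
python3 -m inch '[0,0,-0.03,0,0,0,-1, 0,0,-0.03,0,0,0,-1, 0,0,0,0,0,0,-1, 0,0,0,0,0,0,-1, 0,0,0,0,0,0,-1, 0,0,0,0,0,0,-1, 0,0,0,0,0,0,-1, 0,0,0,0,0,0,-1]'
```

```text
t: 12.25
tool_pos: [0.6154, 0.0813, 0.062]
tcp_rot: [0.984, 0.177, 0.0, -0.0]
force: [-1.3, -1.0, 5.0]
gripper_width: 0.0116
grasp_force: 20.0
```

Contact with the bottom at 5 N, at the expected depth. I'll release and rise.

```bash
python3 -m inch '[0,0,0.02,0,0,0,-0.8, 0,0,0,0,0,0,-0.6, 0,0,0,0,0,0,-0.3, 0,0,0,0,0,0,0, 0,0,0,0,0,0,0, 0,0,0,0,0,0,0, 0,0,0,0,0,0,0, 0,0,0,0,0,0,0]'
python3 -m inch '[0,0,0,0,0,0,0, 0,0,0.3,0,0,0,0, 0,0,0.6,0,0,0,0, 0,0,0.9,0,0,0,0, 0,0,0.9,0,0,0,0, 0,0,0.8,0,0,0,0, 0,0,0.5,0,0,0,0, 0,0,0,0,0,0,0]'
python3 -m inch '[-0.5,-0.2,0.5,0,0,0,0, -0.5,-0.2,0.5,0,0,0,0, -0.5,-0.2,0,0,0,0,0, -0.5,-0.15,0,0,0,0,0, -0.5,-0.2,0,0,0,0,0, -0.4,-0.15,0,0,0,0,0, 0,0,0,0,0,0,0, 0,0,0,0,0,0,0]'
python3 - <<'E'
from h import *
st()
g=snap('scene','s4'); f=lambda x,r,c,h,w,k:cv2.resize(x[r:r+h,c:c+w,::-1],None,fx=k,fy=k,interpolation=cv2.INTER_CUBIC)
cv2.imwrite('pics/s4c.png',f(g['color'],160,260,120,110,5))
E
```

```text
t: 12.92
tool_pos: [0.615, 0.0813, 0.0614]
tcp_rot: [0.984, 0.177, -0.0, 0.0]
force: [-0.0, 0.4, -0.3]
gripper_width: 0.0419
grasp_force: 0.0
t: 13.58
tool_pos: [0.6176, 0.0813, 0.1865]
tcp_rot: [0.984, 0.177, 0.004, -0.0]
force: [0.8, 0.7, 1.0]
gripper_width: 0.0432
grasp_force: 0.0
t: 14.25
tool_pos: [0.5278, 0.0483, 0.2114]
tcp_rot: [0.984, 0.177, 0.0, -0.0]
force: [0.2, 0.2, -0.7]
gripper_width: 0.0437
grasp_force: 0.0
t 14.25
tool_pos [0.5278 0.0483 0.2114]
tcp_rot [ 9.843e-01  1.767e-01  1.000e-04 -4.000e-04]
force [ 0.1646  0.1507 -0.6661]
gripper_width 0.0437
grasp_force 0.0
joint_pos [-0.7171  0.0686  0.607   1.784  -0.0414  1.3013 -1.3158]
```

View pics/s4c.png

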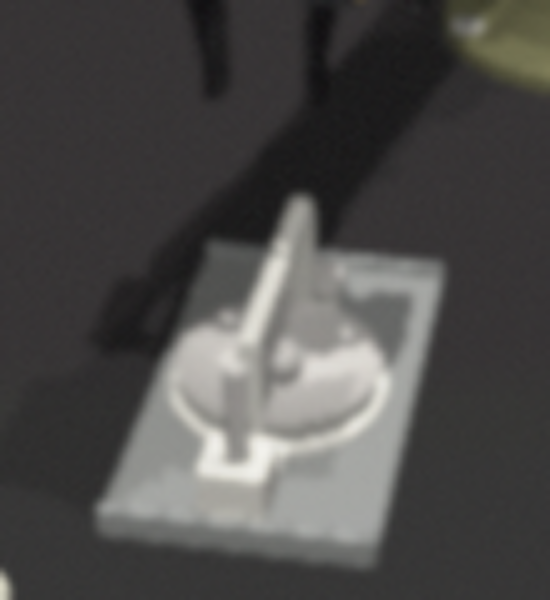

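The rod stands fully down in the socket at crop (238,400), the ball is central at (288,357) and the gripper is clear. Next, the handle.

```bash
python3 -m inch '[-0.1,-0.02,-0.3,0,0,0,0, -0.12,-0.02,-0.7,0,0,0,0, 0,0,-0.9,0,0,0,0, 0,0,-0.9,0,0,0,0, 0,0,-0.8,0,0,0,0, 0,0,-0.6,0,0,0,0, 0,0,-0.4,0,0,0,0, 0,0,0,0,0,0,0]'
python3 -m inch '[0,0,0,0,0,0,0, 0,0,0,0,0,0,0, 0,0,0,0,0,0,-0.1, 0,0,0,0,0,0,-0.2, 0,0,0,0,0,0,-0.3, 0,0,0,0,0,0,-0.4, 0,0,0,0,0,0,-0.45, 0,0,0,0,0,0,-0.45]' 5
python3 - <<'E'
from h import *
st()
E
```

```text
t: 14.97
tool_pos: [0.5193, 0.0467, 0.0703]
tcp_rot: [0.984, 0.177, -0.003, 0.001]
force: [-0.4, -0.1, -0.2]
gripper_width: 0.0437
grasp_force: 0.0
t: 15.63
tool_pos: [0.5215, 0.0471, 0.0737]
tcp_rot: [0.984, 0.177, 0.0, -0.0]
force: [-0.2, -0.3, -0.5]
gripper_width: 0.025
grasp_force: 0.0
t 15.6333
tool_pos [0.5215 0.0471 0.0737]
tcp_rot [ 9.843e-01  1.767e-01  1.000e-04 -0.000e+00]
force [-0.1672 -0.334  -0.5381]
gripper_width 0.025
grasp_force 0.0
joint_pos [-0.6853  0.2011  0.6008  1.9548 -0.1326  1.0239 -1.2402]
```

```bash
python3 -m inch '[0,0,-0.05,0,0,0,-0.47, 0,0,0,0,0,0,-0.49, 0,0,0,0,0,0,-0.51, 0,0,0,0,0,0,-0.53, 0,0,0,0,0,0,-0.55, 0,0,0,0,0,0,-0.57, 0,0,0,0,0,0,-0.59, 0,0,0,0,0,0,-0.61]' 5
python3 -m inch '[0,0,0,0,0,0,-0.63, 0,0,0,0,0,0,-0.65, 0,0,0,0,0,0,-0.67, 0,0,0,0,0,0,-0.69, 0,0,0,0,0,0,-0.71, 0,0,0,0,0,0,-0.73, 0,0,0,0,0,0,-0.75, 0,0,0,0,0,0,-0.8]' 5
python3 - <<'E'
from h import *
st()
g=snap('scene','s5')
E
```

```text
t: 16.3
tool_pos: [0.5214, 0.0471, 0.072]
tcp_rot: [0.984, 0.177, -0.0, 0.0]
force: [0.0, -0.4, 0.3]
gripper_width: 0.0179
grasp_force: 0.0
t: 16.97
tool_pos: [0.5216, 0.0466, 0.072]
tcp_rot: [0.984, 0.176, 0.0, 0.0]
force: [-0.5, -1.1, -0.5]
gripper_width: 0.0118
grasp_force: 5.0
t 16.9667
tool_pos [0.5216 0.0466 0.072 ]
tcp_rot [9.843e-01 1.765e-01 1.000e-04 4.000e-04]
force [-0.5249 -1.1266 -0.5071]
gripper_width 0.0118
grasp_force 4.9984
joint_pos [-0.6844  0.2036  0.6009  1.9561 -0.1337  1.0205 -1.239 ]
```

```bash
python3 -m inch '[0,0,0,0,0,0,-1, 0,0,0,0,0,0,-1, 0,0,0,0,0,0,-1, 0,0,0.03,0,0,0,-1, 0,0,0.06,0,0,0,-1, 0,0,0.08,0,0,0,-1, 0,0,0.1,0,0,0,-1, 0,0,0.1,0,0,0,-1]' 55
python3 -m inch '[0,0,0.12,0,0,0,-1, 0,0,0.14,0,0,0,-1, 0,0,0.16,0,0,0,-1, 0,0,0.16,0,0,0,-1, 0,0,0.14,0,0,0,-1, 0,0,0.1,0,0,0,-1, 0,0,0.05,0,0,0,-1, 0,0,0,0,0,0,-1]'
python3 - <<'E'
from h import *
st(); print(read_state()['torque'])
g=snap('scene','s6'); f=lambda x,r,c,h,w,k:cv2.resize(x[r:r+h,c:c+w,::-1],None,fx=k,fy=k,interpolation=cv2.INTER_CUBIC)
cv2.imwrite('pics/s6c.png',f(g['color'],160,260,120,110,5))
E
```

```text
t: 17.68
tool_pos: [0.521, 0.0473, 0.0831]
tcp_rot: [0.984, 0.177, -0.0, -0.0]
force: [-0.6, -0.3, -4.2]
gripper_width: 0.0112
grasp_force: 55.0
t: 18.35
tool_pos: [0.5217, 0.0471, 0.1096]
tcp_rot: [0.984, 0.177, 0.0, -0.0]
force: [0.3, -0.3, -4.7]
gripper_width: 0.0109
grasp_force: 55.0
t 18.35
tool_pos [0.5217 0.0471 0.1096]
tcp_rot [ 9.843e-01  1.767e-01  4.000e-04 -0.000e+00]
force [ 0.3081 -0.2823 -4.7126]
gripper_width 0.0109
grasp_force 54.9927
joint_pos [-0.6987  0.153   0.6068  1.9213 -0.098   1.0956 -1.268 ]
[-0.08429631  0.1818063  -0.03763528]
```

View pics/s6c.png

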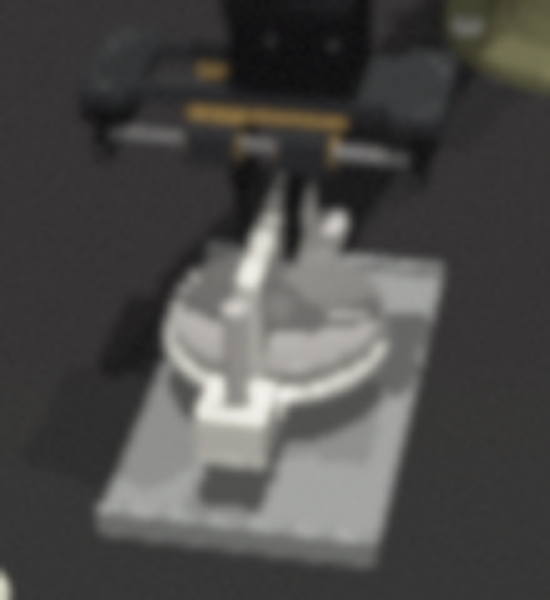

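Carrier lifted about 38 mm. The rod (238,345) is upright in the socket and the ball, in shadow, is around (287,300). I'll check the level numerically.

```bash
python3 - <<'E'
from h import *
g=load('s6'); q=load('s4')
def P(c,z,yaw,pts,pitch=0):
    y=np.radians(yaw);p=np.radians(pitch)
    R=np.array([[np.cos(y),-np.sin(y),0],[np.sin(y),np.cos(y),0],[0,0,1]])@np.array([[np.cos(p),0,np.sin(p)],[0,1,0],[-np.sin(p),0,np.cos(p)]])
    return (np.array(pts)-[0,0,.078])@R.T+[c[0],c[1],z+.078]
pts=[[.1,0,.089],[.118,-.018,.03],[.118,.018,.03],[.118,.018,0],[0,0,.0205]]
for n,gg,z in(('s4',q,.012),('s6',g,.0496)):
  for pt in (0,2): print(n,pt,((proj(gg,P((.5212,.0468),z,20.4,pts,pt))-[260,160]+.5)*5).round(0).tolist())
# image shift between s4 and s6 of patch around socket/rod
a=q['color'][225:262,294:318].mean(2).astype(np.float32); b=g['color'].mean(2).astype(np.float32)
T=q['color'][246:260,296:316].copy()
r=cv2.matchTemplate(g['color'],T,cv2.TM_CCOEFF_NORMED); _,m,_,l=cv2.minMaxLoc(r); print(m,l,'from',(296,246))
E
```

```text
s4 0 [[234.0, 368.0], [196.0, 475.0], [263.0, 483.0], [265.0, 527.0], [277.0, 360.0]]
s4 2 [[234.0, 374.0], [197.0, 479.0], [264.0, 487.0], [266.0, 529.0], [278.0, 358.0]]
s6 0 [[231.0, 308.0], [193.0, 418.0], [262.0, 426.0], [263.0, 472.0], [276.0, 306.0]]
s6 2 [[232.0, 314.0], [194.0, 423.0], [263.0, 431.0], [264.0, 475.0], [276.0, 304.0]]
0.9416483640670776 (296, 235) from (296, 246)
```

```bash
cat >> h.py <<'E'
def P(c,z,yaw,pts,pitch=0,roll=0):
    from scipy.spatial.transform import Rotation as R
    return R.from_euler('ZYX',[yaw,pitch,roll],degrees=True).apply(np.array(pts)-[0,0,.078])+[c[0],c[1],z+.078]
E
python3 - <<'E'
from h import *
g=load('s6'); q=load('s4')
f=lambda x:cv2.resize(x['color'],None,fx=8,fy=8,interpolation=cv2.INTER_CUBIC)
A,B=f(q),f(g)
for n,(x0,y0,x1,y1),p in(('block',(298,246,316,258),[.11,0,.025]),('rodtop',(303,227,312,238),[.1,0,.08]),('cw',(323,204,331,216),[-.1,0,.02])):
    T=A[y0*8:y1*8,x0*8:x1*8]; r=cv2.matchTemplate(B,T,cv2.TM_CCOEFF_NORMED); _,m,_,l=cv2.minMaxLoc(r)
    print(n,round(m,3),l[0]/8-x0,l[1]/8-y0,[(proj(g,P((.5212,.0468),.0496,20.4,[p],t))-proj(q,P((.5212,.0468),.012,20.4,[p],0))).round(2).tolist() for t in(0,1,2)])
E
```

```text
block 0.967 0.125 -11.125 [[[-0.46, -11.24]], [[-0.36, -10.88]], [[-0.25, -10.54]]]
rodtop 0.904 326.0 52.25 [[[-0.47, -11.86]], [[-0.45, -11.29]], [[-0.43, -10.73]]]
cw 0.979 -98.25 -185.625 [[[-0.14, -10.37]], [[-0.09, -11.04]], [[-0.03, -11.71]]]
```

Level within about 0.3°. I'll continue lifting to about 90 mm.

```bash
python3 -m inch '[0,0,0.1,0,0,0,-1, 0,0,0.2,0,0,0,-1, 0,0,0.3,0,0,0,-1, 0,0,0.35,0,0,0,-1, 0,0,0.35,0,0,0,-1, 0,0,0.3,0,0,0,-1, 0,0,0.15,0,0,0,-1, 0,0,0.05,0,0,0,-1]'
python3 -m inch '[0,0,0,0,0,0,-1, 0,0,0,0,0,0,-1, 0,0,0,0,0,0,-1, 0,0,0,0,0,0,-1, 0,0,0,0,0,0.1,-1, 0,0,0,0,0,0.2,-1, 0,0,0,0,0,0.3,-1, 0,0,0,0,0,0.4,-1]'
```

```text
t: 19.07
tool_pos: [0.5223, 0.0472, 0.1648]
tcp_rot: [0.984, 0.177, 0.001, -0.0]
force: [-0.5, 0.4, -4.6]
gripper_width: 0.0115
grasp_force: 55.0
t: 19.73
tool_pos: [0.5213, 0.047, 0.163]
tcp_rot: [0.975, 0.221, -0.0, 0.0]
force: [0.3, -0.6, -3.9]
gripper_width: 0.0118
grasp_force: 55.0
```

```bash
python3 -m inch '[0,0,0,0,0,0.5,-1, 0,0,0,0,0,0.5,-1, 0,0,0,0,0,0.5,-1, 0,0,0,0,0,0.5,-1, 0,0,0,0,0,0.5,-1, 0,0,0,0,0,0.5,-1, 0,0,0,0,0,0.5,-1, 0,0,0,0,0,0.5,-1]'
python3 -m inch '[0,0,0,0,0,0.5,-1, 0,0,0,0,0,0.5,-1, 0,0,0,0,0,0.5,-1, 0,0,0,0,0,0.5,-1, 0,0,0,0,0,0.5,-1, 0,0,0,0,0,0.4,-1, 0,0,0,0,0,0.2,-1, 0,0,0,0,0,0.1,-1]'
python3 - <<'E'
from h import *
st(); print(np.round(read_state()['torque'],3))
E
```

```text
t: 20.4
tool_pos: [0.5214, 0.047, 0.163]
tcp_rot: [0.922, 0.387, -0.0, 0.0]
force: [-0.2, 0.8, -4.4]
gripper_width: 0.0111
grasp_force: 55.0
t: 21.07
tool_pos: [0.5214, 0.047, 0.1631]
tcp_rot: [0.86, 0.511, -0.0, 0.0]
force: [-0.4, -0.1, -4.4]
gripper_width: 0.0115
grasp_force: 55.0
t 21.0667
tool_pos [0.5214 0.047  0.1631]
tcp_rot [ 8.598e-01  5.106e-01 -1.000e-04  1.000e-04]
force [-0.4138 -0.1168 -4.4353]
gripper_width 0.0115
grasp_force 54.9927
joint_pos [-0.6772  0.0919  0.5697  1.8607 -0.0529  1.204  -0.5894]
[-0.125  0.16   0.011]
```

```bash
python3 -m inch '[0,0,0,0,0,0.1,-1, 0,0,0,0,0,0.2,-1, 0,0,0,0,0,0.3,-1, 0,0,0,0,0,0.4,-1, 0,0,0,0,0,0.5,-1, 0,0,0,0,0,0.5,-1, 0,0,0,0,0,0.5,-1, 0,0,0,0,0,0.5,-1]'
python3 -m inch '[0,0,0,0,0,0.5,-1, 0,0,0,0,0,0.5,-1, 0,0,0,0,0,0.5,-1, 0,0,0,0,0,0.5,-1, 0,0,0,0,0,0.5,-1, 0,0,0,0,0,0.5,-1, 0,0,0,0,0,0.5,-1, 0,0,0,0,0,0.5,-1]'
python3 -m inch '[0,0,0,0,0,0.5,-1, 0,0,0,0,0,0.5,-1, 0,0,0,0,0,0.5,-1, 0,0,0,0,0,0.4,-1, 0,0,0,0,0,0.3,-1, 0,0,0,0,0,0.3,-1, 0,0,0,0,0,0.2,-1, 0,0,0,0,0,0.1,-1]'
python3 -m inch '[0,0,0,0,0,0,-1, 0,0,0,0,0,0,-1, 0,0,0,0,0,0,-1, 0,0,0,0,0,0,-1, 0,0,0,0,0,0,-1, 0,0,0,0,0,0,-1, 0,0,0,0,0,0,-1, 0,0,0,0,0,0,-1]'
python3 - <<'E'
from h import *
st(); print(np.round(read_state()['torque'],3))
g=snap('scene','s7'); t=snap('top','t7'); f=lambda x,r,c,h,w,k:cv2.resize(x[r:r+h,c:c+w,::-1],None,fx=k,fy=k,interpolation=cv2.INTER_CUBIC)
cv2.imwrite('pics/s7c.png',np.hstack([f(g['color'],150,250,120,100,4),f(t['color'],120,250,120,100,4)]))
E
```

```text
t: 21.73
tool_pos: [0.5214, 0.0471, 0.1632]
tcp_rot: [0.785, 0.619, 0.0, 0.0]
force: [-0.3, 0.3, -4.3]
gripper_width: 0.0115
grasp_force: 55.0
t: 22.4
tool_pos: [0.5215, 0.0471, 0.1632]
tcp_rot: [0.666, 0.746, 0.0, 0.0]
force: [0.2, 0.2, -4.4]
gripper_width: 0.0111
grasp_force: 55.0
t: 23.07
tool_pos: [0.5214, 0.0471, 0.1631]
tcp_rot: [0.571, 0.821, 0.0, 0.0]
force: [-0.4, 0.2, -4.0]
gripper_width: 0.011
grasp_force: 55.0
t: 23.73
tool_pos: [0.5214, 0.0471, 0.1632]
tcp_rot: [0.571, 0.821, 0.0, 0.0]
force: [-0.4, 0.1, -4.2]
gripper_width: 0.0116
grasp_force: 55.0
t 23.7333
tool_pos [0.5214 0.0471 0.1632]
tcp_rot [0.5711 0.8209 0.     0.    ]
force [-0.3659  0.0761 -4.1738]
gripper_width 0.0116
grasp_force 54.9928
joint_pos [-0.6354  0.0906  0.5249  1.8594 -0.0486  1.204   0.2604]
[-0.129 -0.002  0.005]
```

View pics/s7c.png

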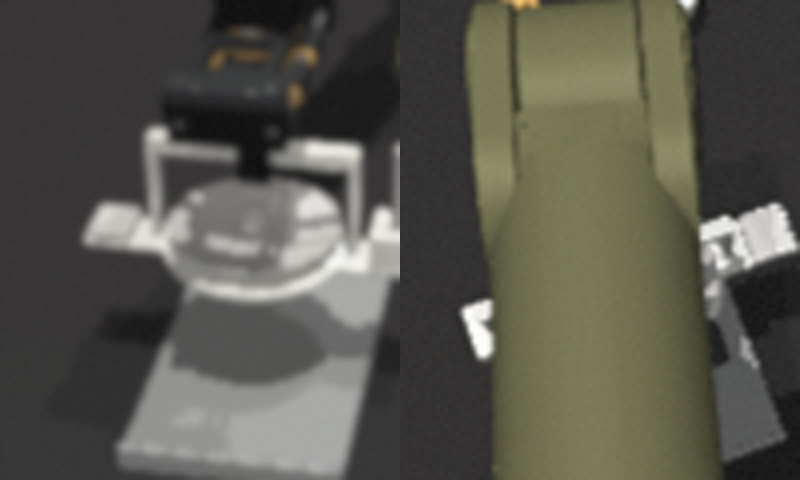

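The carrier is turned by 90°. Left image: the ball is near crop (253,218) in the middle of the dish, and the rod/socket end is towards the tester at the right. A last check of the level.

```bash
python3 - <<'E'
from h import *
g=load('s7')
pts=[[.075,0,.085],[-.075,0,.085],[0,0,.0205],[0,.06,.02],[0,-.06,.02],[.06,0,.02],[-.06,0,.02]]
for pt,r in((0,0),(2,0),(0,2)): print(pt,r,((proj(g,P((.5212,.0470),.1035,110.4,pts,pt,r))-[250,150]+.5)*4).round(0).tolist())
c=g['color'][145:235,275:375,::-1]; cv2.imwrite('pics/s8c.png',cv2.resize(c,None,fx=6.5,fy=6.5,interpolation=cv2.INTER_CUBIC))
E
```

```text
0 0 [[369.0, 149.0], [148.0, 129.0], [259.0, 221.0], [277.0, 176.0], [240.0, 271.0], [346.0, 230.0], [174.0, 213.0]]
2 0 [[369.0, 153.0], [148.0, 126.0], [256.0, 220.0], [274.0, 176.0], [237.0, 270.0], [343.0, 232.0], [171.0, 210.0]]
0 2 [[369.0, 149.0], [148.0, 130.0], [260.0, 219.0], [277.0, 172.0], [241.0, 271.0], [346.0, 228.0], [175.0, 211.0]]
```

View pics/s8c.png

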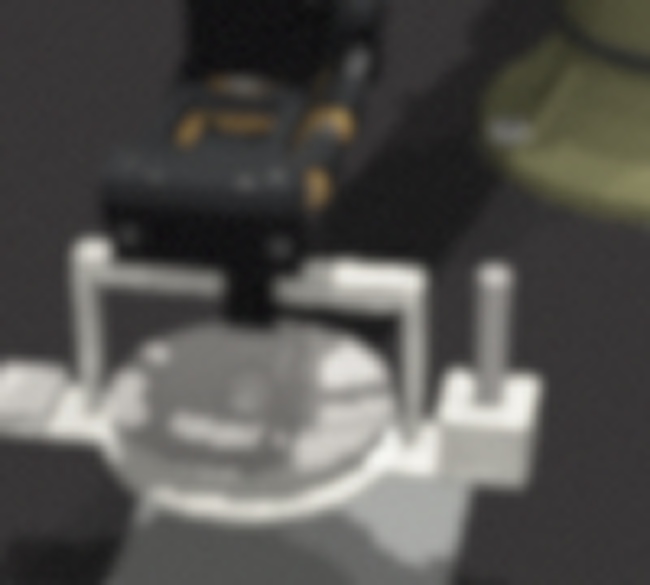

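The rod stands upright in its socket at crop (493,335), the ball is central at (248,390), and the slope of the handle matches level within about 0.5°. Handing in.

```bash
python3 -c "
from station import *
print(job_done())"
```

```text
the job is handed in; nothing more can be done
None
```

The rod stands fully down in the socket, and the arm is holding the carrier level about 90 mm above its cradle, turned 90° with the rod on the white tester's side and the ball in the middle of the dish; I handed the job in at about 24 s, and no verdict came back.

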